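# Free a finished book from the ratchet clamp

### The arm

A 7-joint arm with a two-finger parallel gripper is mounted at the origin on the work surface. World frame = base frame: x ahead of the robot, y to its left, z up, the work surface at z = 0. Lengths are in m, angles in rad, forces in N, time in s.
With the tool pointing down it reaches from about 0.4 to 0.9 m from the base axis. Payload 5.5 kg.
Tool frame: the origin (TCP) lies at the very end of the fingers, on their centre line; the grasp point (between the pads) lies 19 mm behind it; z points along the fingers, y is the line along which they close (so a half turn about z gives the same grasp; the last joint's range is limited). The gripper opens to 85 mm and grips with 20 to 120 N. Pads are 22 mm wide; open, the fingers measure 114 mm over their backs; the gripper's body (76 mm by 85 mm) begins 54 mm behind the grasp point. The pads swing forward as they close: fully open they stand 13 mm farther back than shut.
Start: joints at [0.263, 0.501, -0.427, 1.55, 0.221, 1.138, -0.21], TCP at [0.65, 0, 0.231] pointing down, gripper open.
Joint ranges: [-2.88, 2.88], [-0.31, 2.03], [-1.54, 1.56], [0.2, 2.42], [-1.41, 4.55], [0.19, 2.02], [-2.57, 2.57]. Speed limits (rad/s): [2.57, 2.57, 3.14, 3.14, 3.14, 3.14, 3.14].

### API

Orientations are given as a rotation vector (axis times angle).
In Python, from workcell import arm gives the robot as it stands.
- The arm moves only by the tool tcp_steps, called after "Call:" as name(argument=value, ...), one argument or row to a line, values as JSON. Schema: {"type":"object","properties":{"deltas":{"type":"object","properties":{"x":{"type":"array","items":{"type":"number"},"minItems":1,"maxItems":10},"y":{"type":"array","items":{"type":"number"},"minItems":1,"maxItems":10},"z":{"type":"array","items":{"type":"number"},"minItems":1,"maxItems":10},"spin":{"type":"array","items":{"type":"number"},"minItems":1,"maxItems":10},"finger_gap":{"type":"array","items":{"type":"number"},"minItems":1,"maxItems":10}},"additionalProperties":false,"required":["x","y","z","spin","finger_gap"]},"grip_n":{"type":"number"},"only":{"type":"string"},"quiet":{"type":"boolean"},"lines":{"type":"string"}},"required":["deltas"],"additionalProperties":false}. deltas is an object with one list for each field, all of the same length, 1 to 10, a row being the entries at one place: x, y, z (the shift in m), spin (a turn about the tool's z in rad), finger_gap (the opening from 0.0 (shut) to 1.0 (fully open)); each row is the pose to reach, as a shift and turn from the pose commanded when the call began, along the tool's axes at that moment; what a row does not reach only later rows make up. A row lasts 1/8 s, in which the tool goes at most 0.0625 m and 0.188 rad, less where a joint would pass 70% of its speed; a pose out of reach is approached as far as the arm can. The fingers move at their own pace and stop on an object; grip_n is the grip in N (left out, the last holds). Time passes only in rows, so rows that do not move let the fingers close. The tool returns the time, the measured TCP pose, the force, the opening and the grip force at its end. only (a regular expression) keeps the lines of the reply that match it, lines (a string "A,B") keeps lines A to B, and quiet returns only ok. Input that does not fit is refused with a message, and nothing moves.
- arm.get_state(): the state, without advancing time (a new reading comes with each control period).
- arm.get_image(name): name is "scene" or "side" or "wrist"; returns (picture, depth): 480x640x3 uint8, red, green, blue; 480x640 float32, m along the optical axis (not along the pixel's ray), 0 where there is no reading.
- arm.camera_model(name): a dict with "camera_matrix" (3x3 intrinsics, pixels), "rvec" (rotation vector, rad) and "tvec" (3), from world to camera coordinates, as OpenCV has them. Camera axes: x right, y down, z forward; pixel columns grow to the right and rows downward; lengths in m; the calibration is good to about 2 mm. A picture is of the moment at which its call begins: read the wrist's pose just before it. camera_model takes no time and is no camera call; for the wrist camera it gives the pose at the moment of the call.
- arm.close_job(): hands the job in; it is judged then, once.
The state is a dict: "clock": time; "joints": joint angles; "joint_velocities": joint speeds; "joint_efforts": joint torques, N m; "position": TCP position; "orientation": TCP orientation; "wrist_force": force on the tool from outside, world axes, zero at the start; "ft_torque": the same for the moment, N m; "opening": opening from 0.0 (shut) to 1.0 (fully open); "grasp_force": force on a finger pad.
Only numpy, scipy, OpenCV 4.12 (cv2) and the standard library are available. Lean on these libraries where they do the work, as an engineer would, in place of code of your own. Each camera call takes 0.05 s, during which the arm holds its last target. There are 200 camera calls.

### The job

The glue on the green book that stands in the ratchet clamp is dry. Lift the clamp's pawl by its red knob and slide the clamp bar right back, then take the book straight up out of the clamp and stand it, spine up, in the bay of the wooden drying stand, lengthwise along the bay and set down gently. Leave the bar back.

Things in the scene. Friction and masses are not known exactly. Their poses are not given: they have to be found in the camera images.
- book: Green book, black spine, 120 mm long (x), 32 thick (y), 105 tall (z), 0.28 kg, standing spine up on the clamp's plate between two wooden cheeks. Origin: centre of its underside, 14 mm above the table at the start. The cheeks' tops are 70 mm above the table, so its top 49 mm are free to grip from above across the thickness. The clamp is fixed to the table and slides along the book's y.
- pawl_knob (a point): Centre of the pawl's red knob (20 mm across, 30 long, along x, level), 74 mm above the table. Pinch its ends from above, raise it, pull along -y (back, away from the book). The pawl hinges on the clamp bar about x, 75 mm ahead (+y) of the knob and 10 below; let go, it falls back. Down, it locks the bar; raised 11 mm it is free, 20 to 30 is comfortable, 45 the limit.
- clamp_bar (a joint): Slide of the clamp bar (movable wooden cheek, grey carriage and pawl), in m: 0 is clamped on the book, 0.06 fully back at its stop. With the pawl held up it moves with about 3 N; it stays where it is left. The knob moves with it. It slides along the knob point's -y.
- drying_stand: Wooden stand fixed to the table, left or right of the clamp, 170 mm (x) by 80 (y), with one open-topped bay 150 mm long (x) and 58 wide (y) in its middle. Origin: centre of its underside, at table level. Above the table: bay floor 12 mm, long side boards 50 mm, low end strips 24 mm.

How it is judged:
On the way, in this order (a step that is already met when the one before it is completed fails the run):
1. the pawl is lifted by its knob (height (world z) of pawl_knob above 0.082 m), for 0.1 s.
2. the clamp bar is slid back at least 40 mm while the book still stands in the clamp (value of joint clamp_bar above 0.04 m and height (world z) of book below 0.02 m and distance of book from where it was at the start of the episode below 0.02 m), for 0.2 s.
3. the book is lifted out (height (world z) of book above 0.05 m), for 0.1 s.
At the end, for the whole second after the job is handed in: The book stands at rest on the floor of the drying stand's bay, spine up within 10 degrees, lengthwise along the bay within 15 degrees, within 20 mm of its middle, released; the clamp bar is still at least 35 mm back (x of book in the frame of drying_stand between -0.02 and 0.02 m and y of book in the frame of drying_stand between -0.02 and 0.02 m and height (world z) of book below 0.018 m and angle between book's own z axis and vertical below 0.17 rad and angle between the x axis of book and the x axis of drying_stand, either way round below 0.26 rad and linear speed of book below 0.02 m/s and value of joint clamp_bar above 0.035 m); the robot touches nothing.
It fails at once if the book is pulled out of the clamp before the bar is back (height (world z) of book above 0.03 m and value of joint clamp_bar below 0.03 m).
It fails at once if the book is dropped or slammed into the stand (faster than 0.5 m/s just above it) (linear speed of book above 0.5 m/s and height (world z) of book below 0.05 m and horizontal distance between book and drying_stand below 0.06 m).
It also fails if it takes over 53 s, if anything falls off the work surface, if the arm or the gripper's body presses on something with over 40 N, if the wrist force passes 120 N, or if a joint passes its speed limit or range.

## Working session

There is one attempt and no reset: what is moved stays moved. The work goes in short steps, Python scripts to look and compute and a tool call to move; the robot and the scene stay as the last step left them, time stands still between calls to the robot, and variables do not carry over. Pictures are saved under pics/ and viewed, at most 10 in all, crops included, and the job is handed in when it is done.

```bash
ls; mkdir -p pics; python3 - <<'E'
from workcell import arm
import cv2,numpy as np
s=arm.get_state();print(s['clock'],s['position'],s['orientation'],s['opening'])
ims=[]
for n in("scene","side"):
    p,d=arm.get_image(n);np.savez(f'pics/{n}.npz',p=p,d=d);cv2.imwrite(f'pics/{n}.png',p[...,::-1]);m=arm.camera_model(n);print(n,m)
E
```

```text
pics
workcell.py
0.0 [ 6.49308746e-01 -5.68447653e-05  2.30259588e-01] [-2.22038988e+00 -2.22050552e+00  2.10105855e-03] 1.0010400769840349
scene {'camera_matrix': array([[550.05781328,   0.        , 320.03548593],
       [  0.        , 550.05781328, 236.25437215],
       [  0.        ,   0.        ,   1.        ]]), 'rvec': array([ 1.68621861,  2.13700832, -0.60039185]), 'tvec': array([ 0.16223919, -0.38633545,  1.31790133])}
side {'camera_matrix': array([[489.41484456,   0.        , 320.27342339],
       [  0.        , 489.41484456, 241.92456077],
       [  0.        ,   0.        ,   1.        ]]), 'rvec': array([ 2.12221128, -0.43173528,  0.23218757]), 'tvec': array([-0.51733802,  0.19550912,  0.95678729])}
```

View pics/scene.png

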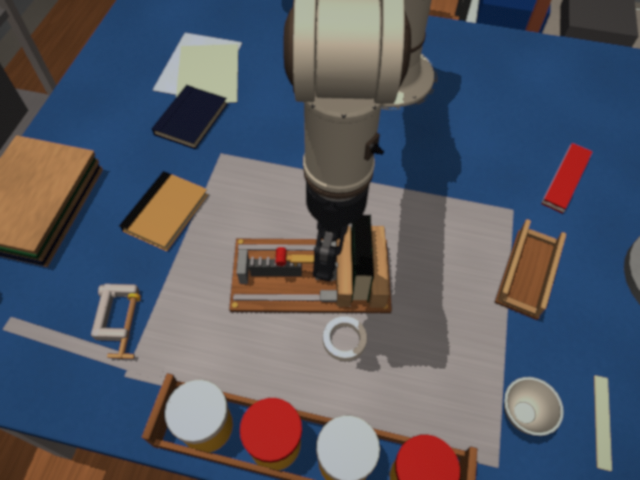

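View pics/side.png

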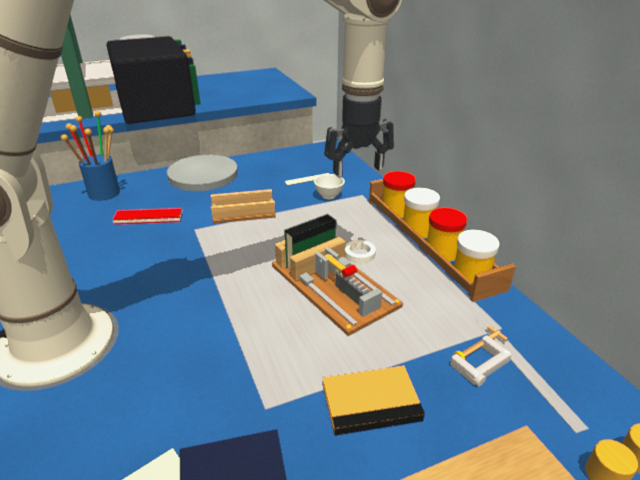

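The scene view shows the knob at about (281,255), the black spine at (362,258) and the stand at (533,267). In the side view they are at (349,270), (311,227) and (243,206). Next I measure them with colour masks and two-view triangulation.

```bash
cat > h.py <<'E'
import numpy as np,cv2
from workcell import arm
def cam(n):
    m=arm.camera_model(n);R=cv2.Rodrigues(m['rvec'])[0];return m['camera_matrix'],R,np.ravel(m['tvec'])
def ray(c,uv):
    K,R,t=c;uv=np.atleast_2d(uv).astype(float);d=np.c_[uv,np.ones(len(uv))]@np.linalg.inv(K).T@R
    return -R.T@t,d
def plane(c,uv,z):
    o,d=ray(c,uv);return o+d*((z-o[2])/d[:,2])[:,None]
def tri(c1,a,c2,b):
    P=[K@np.c_[R,t] for K,R,t in(c1,c2)]
    X=cv2.triangulatePoints(P[0],P[1],np.float64(a).reshape(2,1),np.float64(b).reshape(2,1));return (X[:3]/X[3]).ravel()
def cloud(c,d,mask):
    v,u=np.nonzero(mask&(d>0));o,r=ray(c,np.c_[u,v]);return o+r*d[v,u][:,None]
def blob(mask,roi):
    x0,y0,x1,y1=roi;m=np.zeros(mask.shape,np.uint8);m[y0:y1,x0:x1]=mask[y0:y1,x0:x1]
    n,l,s,c=cv2.connectedComponentsWithStats(m);i=1+np.argmax(s[1:,4]);return l==i,c[i],s[i]
E
python3 - <<'E'
from h import *
S={}
for n in("scene","side"):
    z=np.load(f'pics/{n}.npz');S[n]=(z['p'],z['d'],cam(n),cv2.cvtColor(z['p'],cv2.COLOR_RGB2HSV))
def red(h):return ((h[...,0]<6)|(h[...,0]>174))&(h[...,1]>170)&(h[...,2]>90)
def black(h):return (h[...,2]<45)
def wood(h):return (h[...,0]>6)&(h[...,0]<22)&(h[...,1]>90)&(h[...,2]>70)
R={}
for n,rois in dict(scene=[(265,240,295,275),(345,205,385,305),(490,210,575,325)],side=[(335,255,365,285),(280,205,345,250),(205,185,280,225)]).items():
    p,d,c,h=S[n]
    for nm,f,roi in zip(("knob","spine","stand"),(red,black,wood),rois):
        m,ce,s=blob(f(h),roi);X=cloud(c,d,m);R[n,nm]=ce
        print(n,nm,ce.round(1),s,'cloud med',np.median(X,0).round(4),'min',np.percentile(X,2,axis=0).round(3),'max',np.percentile(X,98,axis=0).round(3))
        if nm!="knob":
            zt=np.percentile(X[:,2],97) if nm=="stand" else np.median(X[:,2]);T=X[abs(X[:,2]-zt)<.008]
            print('   top z',zt.round(4),cv2.minAreaRect(np.float32(T[:,:2]*1000)))
for k in("knob","spine","stand"):print(k,tri(S['scene'][2],R['scene',k],S['side'][2],R['side',k]).round(4))
a=cv2.resize(S['scene'][0][200:330,220:400],None,fx=4.4,fy=4.4)[:290*2]
b=cv2.resize(S['scene'][0][205:330,485:585],None,fx=3,fy=3);g=cv2.resize(S['side'][0][185:340,200:410],None,fx=3,fy=3)
cv2.imwrite('pics/a.png',cv2.resize(a,None,fx=.95,fy=.95)[...,::-1])
E
```

```text
scene knob [280.4 255.2] [276 248  10  15 140] cloud med [ 0.5862 -0.1005  0.0834] min [ 0.574 -0.11   0.078] max [ 0.6   -0.091  0.087]
scene spine [359.7 240. ] [ 345  205   29   80 1443] cloud med [0.5755 0.032  0.1205] min [0.502 0.015 0.091] max [0.682 0.057 0.399]
   top z 0.1205 ((554.4142456054688, 34.90177917480469), (117.80001068115234, 31.19546127319336), 13.315325736999512)
scene stand [530.  271.4] [ 496  220   69   98 3859] cloud med [0.4794 0.3449 0.0154] min [0.395 0.292 0.01 ] max [0.56  0.386 0.053]
   top z 0.0526 ((473.226318359375, 342.1993408203125), (75.1845703125, 170.8753662109375), 78.04468536376953)
side knob [349.1 270.5] [342 265  15  12 114] cloud med [ 0.58   -0.1093  0.0803] min [ 0.568 -0.115  0.069] max [ 0.597 -0.1    0.086]
side spine [311.3 228.4] [285 215  50  29 653] cloud med [0.5497 0.0225 0.1179] min [0.497 0.004 0.099] max [0.606 0.049 0.122]
   top z 0.1179 ((550.9053955078125, 29.033750534057617), (115.53947448730469, 33.278621673583984), 12.768411636352539)
side stand [242.3 205.9] [ 211  190   64   33 1704] cloud med [0.469  0.3154 0.0318] min [0.388 0.287 0.005] max [0.552 0.387 0.052]
   top z 0.0511 ((472.0907897949219, 338.30218505859375), (81.44147491455078, 167.5797119140625), 77.87769317626953)
knob [ 0.5829 -0.1027  0.075 ]
spine [0.5472 0.0269 0.1153]
stand [0.4744 0.3448 0.0199]
```

View pics/a.png

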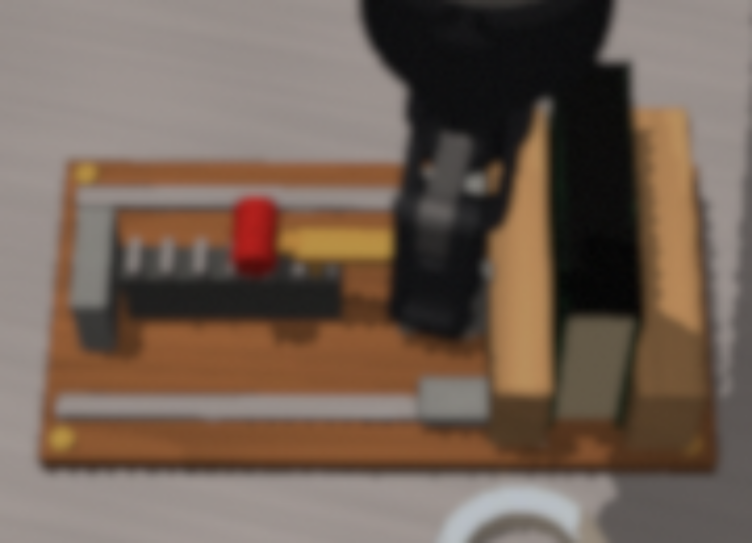

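The crop shows the red knob (about (255,235) in the crop) on the yellow pawl, above the rack's upper edge, and the book between its cheeks on the right. The clamp is yawed about +13° and the stand about −12°. I'll move above the knob and refine with the wrist camera.

Call:
tcp_steps(
  deltas={"x":[-0.03,-0.06,-0.09,-0.104,-0.104,-0.104],"y":[-0.02,-0.04,-0.055,-0.066,-0.066,-0.066],"z":[0.02,0.04,0.06,0.07,0.07,0.07],"spin":[-0.06,-0.12,-0.18,-0.228,-0.228,-0.228],"finger_gap":[0.7,0.7,0.7,0.7,0.7,0.7]},
)

```text
clock: 0.85
position: [0.5848, -0.1028, 0.1618]
orientation: [1.954, 2.459, 0.002]
wrist_force: [0.8, 0.1, 0.8]
opening: 0.702
grasp_force: 0.0
```

```bash
python3 - <<'E'
from h import *
c=cam('wrist');p,d=arm.get_image('wrist');cv2.imwrite('pics/w1.png',p[...,::-1]);np.savez('pics/w1.npz',p=p,d=d)
h=cv2.cvtColor(p,cv2.COLOR_RGB2HSV);r=((h[...,0]<6)|(h[...,0]>174))&(h[...,1]>170)&(h[...,2]>90)
m,ce,s=blob(r,(0,0,640,480));X=cloud(c,d,m);print(ce,s,X.mean(0),np.percentile(X,[2,98],axis=0),plane(c,ce,.078),-c[1].T@c[2])
p2,d2=arm.get_image('scene');h2=cv2.cvtColor(p2,cv2.COLOR_RGB2HSV);np.savez('pics/s2.npz',p=p2,d=d2)
print(tri(c,ce,cam('scene'),[280.4,255.2]),tri(c,ce,cam('side'),[349.1,270.5]))
m2=np.uint8(m);rc=cv2.minAreaRect(np.argwhere(m)[:,::-1].astype(np.float32));print(rc)
print(plane(c,cv2.boxPoints(rc),.078).round(4))
E
```

```text
[324.15715093 244.78631995] [ 298  228   54   34 1769] [ 0.58414452 -0.10069864  0.08136828] [[ 0.57023118 -0.11114005  0.07454841]
 [ 0.59829399 -0.09177077  0.08451441]] [[ 0.58441494 -0.10175986  0.078     ]] [ 0.56801926 -0.03157302  0.3043108 ]
[ 0.58435911 -0.1014101   0.07890652] [ 0.5843776  -0.1028244   0.07414802]
((324.5, 244.5), (33.0, 53.0), 90.0)
[[ 0.5682 -0.0956  0.078 ]
 [ 0.5966 -0.089   0.078 ]
 [ 0.6013 -0.1077  0.078 ]
 [ 0.5723 -0.1144  0.078 ]]
```

View pics/w1.png

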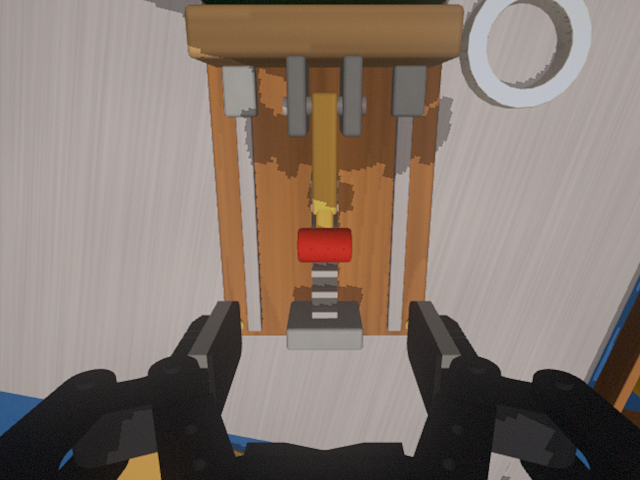

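The wrist view is aligned, with the knob centred at (324,245). The rack under it is narrow, and a grey end block stands behind it at (324,325). I check that block's height because the fingers will travel over it.

```bash
python3 - <<'E'
from h import *
c=cam('wrist');z=np.load('pics/w1.npz');d=z['d']
for v,u in((312,300),(312,350),(340,325),(300,325),(270,325),(290,228),(30,325),(90,297),(120,325),(330,225),(350,440)):
    o,r=ray(c,[u,v]);print((u,v),(o+r*d[v,u]).round(4))
E
```

```text
(300, 312) [[ 0.5828 -0.1669  0.034 ]]
(350, 312) [[ 0.6168 -0.159   0.0339]]
(325, 340) [[ 0.6016 -0.1707  0.058 ]]
(325, 300) [[ 0.5957 -0.1455  0.0528]]
(325, 270) [[ 0.5907 -0.1243  0.0556]]
(228, 290) [[ 0.5284 -0.1717  0.0138]]
(325, 30) [[0.5601 0.0058 0.0708]]
(297, 90) [[ 0.5526 -0.0251  0.0735]]
(325, 120) [[ 0.57   -0.0363  0.0695]]
(225, 330) [[ 0.5537 -0.0999  0.1895]]
(440, 350) [[ 0.6133 -0.0851  0.2019]]
```

Call:
tcp_steps(
  deltas={"x":[0,0,0,0],"y":[0,0,0,0],"z":[0.03,0.06,0.085,0.085],"spin":[0,0,0,0],"finger_gap":[0.7,0.7,0.7,0.7]},
  grip_n=40,
)

```text
clock: 1.45
position: [0.583, -0.1026, 0.0749]
orientation: [-1.951, -2.459, 0.002]
wrist_force: [-0.4, 0.7, 0.6]
opening: 0.695
grasp_force: 0.0
```

Call:
tcp_steps(
  deltas={"x":[0,0,0,0,0,0,0],"y":[0,0,0,0,0,0,0],"z":[0.009,0.017,0.017,0.017,0.017,0.017,0.017],"spin":[0,0,0,0,0,0,0],"finger_gap":[0.7,0.7,0.3,0.2,0.2,0.2,0.2]},
  grip_n=40,
)

```text
clock: 2.33
position: [0.5852, -0.1038, 0.0599]
orientation: [1.953, 2.459, 0.002]
wrist_force: [4.6, 0.6, -0.4]
opening: 0.341
grasp_force: 42.1
```

Call:
tcp_steps(
  deltas={"x":[0.001,0.0025,0.004,0.008,0.008],"y":[0,0,0,0,0],"z":[-0.006,-0.012,-0.018,-0.025,-0.025],"spin":[0,0,0,0,0],"finger_gap":[0.2,0.2,0.2,0.2,0.2]},
)

```text
clock: 2.95
position: [0.5832, -0.0952, 0.0846]
orientation: [1.953, 2.459, 0.003]
wrist_force: [5.2, 2.2, -4.2]
opening: 0.34
grasp_force: 40.3
```

```bash
python3 - <<'E'
from h import *
s=arm.get_state();print(s['grasp_force'],s['wrist_force'])
p,d=arm.get_image('wrist');cv2.imwrite('pics/w2.png',p[...,::-1])
E
```

```text
40.25568723678589 [ 5.21087396  2.16206798 -4.24688285]
```

View pics/w2.png

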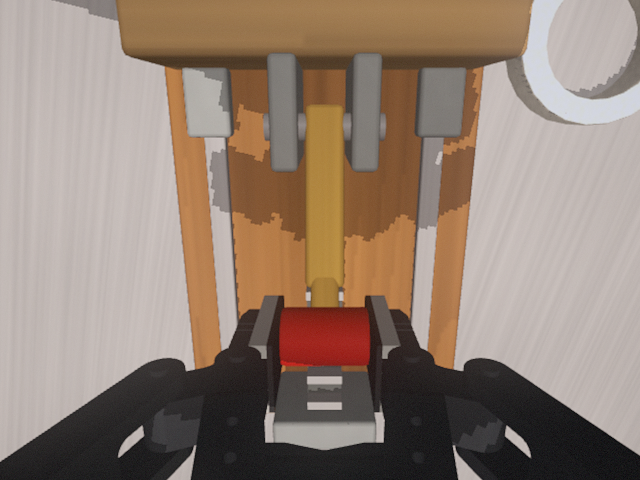

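The knob is held between the pads at (325,335) and the pawl is raised. Next I slide the bar 60 mm back.

Call:
tcp_steps(
  deltas={"x":[-0.008,-0.016,-0.024,-0.032,-0.04,-0.047,-0.053,-0.057,-0.059,-0.059],"y":[0,0,0,0,0,0,0,0,0,0],"z":[0,0,0,0,0,0,0,0,0,0],"spin":[0,0,0,0,0,0,0,0,0,0],"finger_gap":[0.2,0.2,0.2,0.2,0.2,0.2,0.2,0.2,0.2,0.2]},
)

```text
clock: 4.25
position: [0.5965, -0.1521, 0.0842]
orientation: [1.954, 2.46, 0.004]
wrist_force: [6.1, 2.6, -2.2]
opening: 0.342
grasp_force: 40.4
```

```bash
python3 - <<'E'
from h import *
p,d=arm.get_image('wrist');cv2.imwrite('pics/w3.png',p[...,::-1])
E
```

```text
(no output)
```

View pics/w3.png

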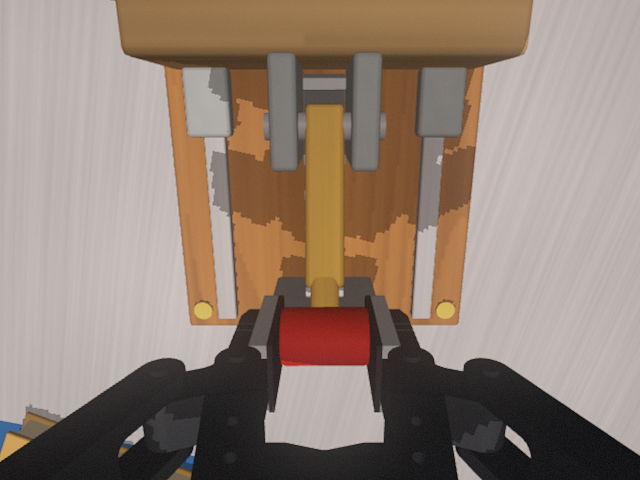

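The bar is at the back (about 58 mm). Now I let the pawl down, release it, rise, and move back to look at the book from above.

Call:
tcp_steps(
  deltas={"x":[-0.003,-0.006,-0.006,-0.006,-0.006,-0.006,-0.006,0.04,0.08,0.11],"y":[0,0,0,0,0,0,0,0,0,0],"z":[0.007,0.014,0.014,0.014,0.014,-0.03,-0.08,-0.13,-0.15,-0.15],"spin":[0,0,0,0,0,0,0,0,0,0],"finger_gap":[0.2,0.2,0.7,0.7,0.7,0.8,0.8,0.8,0.8,0.8]},
)

```text
clock: 5.55
position: [0.5715, -0.0444, 0.2373]
orientation: [1.95, 2.458, 0.004]
wrist_force: [-0.5, -0.2, -1.5]
opening: 0.802
grasp_force: 0.0
```

Call:
tcp_steps(
  deltas={"x":[0,0],"y":[0,0],"z":[0,0],"spin":[0,0],"finger_gap":[0.8,0.8]},
)

```text
clock: 5.8
position: [0.5704, -0.0477, 0.2341]
orientation: [1.955, 2.459, -0.002]
wrist_force: [-0.3, -0.8, 0.2]
opening: 0.799
grasp_force: 0.0
```

```bash
python3 - <<'E'
from h import *
c=cam('wrist');p,d=arm.get_image('wrist');cv2.imwrite('pics/w4.png',p[...,::-1]);np.savez('pics/w4.npz',p=p,d=d)
print(arm.get_state()['joints'].round(3))
h=cv2.cvtColor(p,cv2.COLOR_RGB2HSV)
print(h[::60,320])
for n in('scene','side'):
    q,e=arm.get_image(n);np.savez(f'pics/{n}4.npz',p=q,d=e)
E
```

```text
[ 0.436  0.37  -0.502  1.745  0.2    1.078  0.094]
[[  7  19 120]
 [ 15 134  93]
 [ 18 149  29]
 [ 14 161 114]
 [  8  17 182]
 [ 23 149 194]
 [  2 193 185]
 [  9  21 170]]
```

View pics/w4.png

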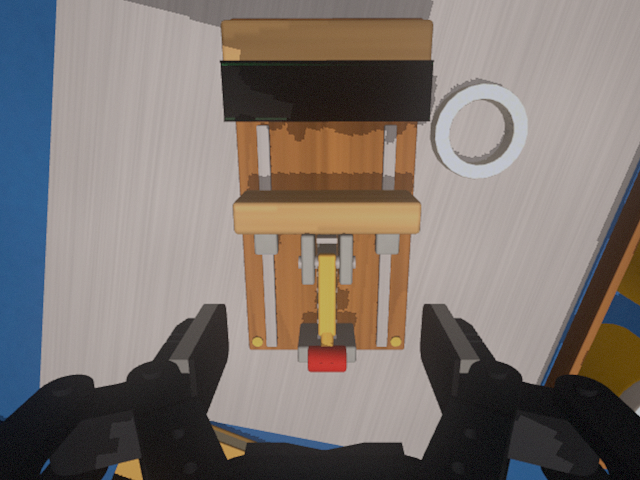

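The bar is fully back with its cheek at row 215 and the pawl down. The book's spine spans (222–433, 60–121). Now I measure the book from this view and the two fixed cameras.

```bash
python3 - <<'E'
from h import *
c=cam('wrist');z=np.load('pics/w4.npz');p,d=z['p'],z['d'];h=cv2.cvtColor(p,cv2.COLOR_RGB2HSV)
m,ce,s=blob(h[...,2]<60,(200,45,450,135));X=cloud(c,d,m);print(ce,s,np.percentile(X[:,2],[5,25,50,75,95]).round(4))
T=X[X[:,2]>np.median(X[:,2])-.006];print(cv2.minAreaRect(np.float32(T[:,:2]*1000)))
rc=cv2.minAreaRect(np.argwhere(m)[:,::-1].astype(np.float32));b=cv2.boxPoints(rc);print(rc)
W=plane(c,b,.119);print(W.round(4),W.mean(0).round(4))
for n,roi in(("scene",(330,205,385,305)),("side",(280,205,345,250))):
    z=np.load(f'pics/{n}4.npz');q,e=z['p'],z['d'];k=cam(n);hh=cv2.cvtColor(q,cv2.COLOR_RGB2HSV)
    mm,cc,ss=blob(hh[...,2]<45,roi);Y=cloud(k,e,mm);U=Y[abs(Y[:,2]-.119)<.008];print(n,cc,ss,np.median(Y[:,2]),cv2.minAreaRect(np.float32(U[:,:2]*1000)),plane(k,cc,.119),tri(c,ce,k,cc))
def clampy(P):return P@np.array([-.225,.974,0])
E
```

```text
[326.98695022  90.16570002] [  220    61   213    60 12414] [0.1176 0.1182 0.1187 0.1192 0.1199]
((552.7733764648438, 33.13379669189453), (119.4914779663086, 32.03413772583008), 12.970547676086426)
((326.0, 90.5), (59.0, 212.0), 90.0)
[[0.4911 0.0352 0.119 ]
 [0.6066 0.0618 0.119 ]
 [0.616  0.0313 0.119 ]
 [0.4961 0.0037 0.119 ]] [0.5525 0.033  0.119 ]
scene [360.49047982 249.08377761] [ 350  216   24   84 1313] 0.11975504515180169 ((553.6454467773438, 34.85248565673828), (119.37651824951172, 31.21879768371582), 13.123116493225098) [[0.56317585 0.03373561 0.119     ]] [0.55293977 0.03354772 0.10207467]
side [311.24041298 228.43510324] [286 215  49  29 678] 0.11802790965560606 ((549.9417724609375, 28.655315399169922), (114.9556884765625, 31.98535919189453), 12.061756134033203) [[0.54707519 0.01590327 0.119     ]] [0.55358813 0.03381312 0.10712525]
```

Book centre is (0.5527, 0.0331), yaw 13°, top at 0.119. I move above it and turn the fingers across its thickness.

Call:
tcp_steps(
  deltas={"x":[0.01,0.02,0.03,0.04,0.05,0.06,0.07,0.083,0.083,0.083],"y":[0,0,0,0,0,0,0.001,0.001,0.001,0.001],"z":[0,0,0,0,0,0,0,0,0,0],"spin":[-0.17,-0.34,-0.51,-0.68,-0.85,-1.02,-1.19,-1.36,-1.5,-1.571],"finger_gap":[0.8,0.8,0.8,0.8,0.8,0.8,0.8,0.8,0.8,0.8]},
)

```text
clock: 7.2
position: [0.553, 0.0336, 0.2339]
orientation: [0.36, -3.12, -0.0]
wrist_force: [-0.9, -0.7, -0.3]
opening: 0.797
grasp_force: 0.0
```

Call:
tcp_steps(
  deltas={"x":[0,0,0,0,0,0],"y":[0,0,0,0,0,0],"z":[0,0.04,0.06,0.08,0.08,0.08],"spin":[0,0,0,0,0,0],"finger_gap":[0.8,0.8,0.8,0.8,0.8,0.8]},
)

```text
clock: 7.95
position: [0.5535, 0.0349, 0.155]
orientation: [-0.358, 3.12, 0.0]
wrist_force: [-0.8, 0.9, -0.3]
opening: 0.799
grasp_force: 0.0
```

```bash
python3 -c "
from workcell import arm;print(arm.get_state()['joints'].round(3))"
```

```text
[ 0.506  0.509 -0.792  1.855  0.437  0.959  1.319]
```

Call:
tcp_steps(
  deltas={"x":[0,0,0,0,0,0,0,0,0,0],"y":[0,0,0,0,0,0,0,0,0,0],"z":[0.025,0.05,0.065,0.074,0.074,0.074,0.074,0.074,0.074,0.074],"spin":[0,0,0,0,0,0,0,0,0,0],"finger_gap":[0.8,0.8,0.8,0.8,0.8,0.3,0.2,0.2,0.2,0.2]},
  grip_n=50,
)

```text
clock: 9.2
position: [0.5536, 0.0345, 0.0811]
orientation: [-0.357, 3.12, -0.001]
wrist_force: [-0.6, -0.1, 6.3]
opening: 0.367
grasp_force: 50.5
```

Call:
tcp_steps(
  deltas={"x":[0,0,0,0,0,0,0,0,0,0],"y":[0,0,0,0,0,0,0,0,0,0],"z":[-0.008,-0.02,-0.035,-0.05,-0.065,-0.08,-0.095,-0.11,-0.12,-0.12],"spin":[0,0,0,0,0,0,0,0,0,0],"finger_gap":[0.2,0.2,0.2,0.2,0.2,0.2,0.2,0.2,0.2,0.2]},
  grip_n=60,
)

```text
clock: 10.45
position: [0.5534, 0.0346, 0.2012]
orientation: [-0.357, 3.12, -0.0]
wrist_force: [0.7, 0.2, -3.1]
opening: 0.368
grasp_force: 59.7
```

```bash
python3 - <<'E'
from h import *
s=arm.get_state();R=cv2.Rodrigues(np.array(s['orientation']))[0];print(R.round(3))
t=np.array([.4727,.341,s['position'][2]]);print('tool delta',(R.T@(t-s['position'])).round(4))
E
```

```text
[[-0.974 -0.226  0.002]
 [-0.226  0.974 -0.   ]
 [-0.001 -0.    -1.   ]]
tool delta [ 9.400e-03  3.167e-01 -2.000e-04]
```

Call:
tcp_steps(
  deltas={"x":[0,0.001,0.002,0.003,0.004,0.005,0.006,0.007,0.007,0.007],"y":[0.02,0.045,0.07,0.1,0.13,0.16,0.185,0.2,0.2,0.2],"z":[0,0,0,0,0,0,0,0,0,0],"spin":[0.05,0.1,0.15,0.2,0.26,0.32,0.38,0.436,0.436,0.436],"finger_gap":[0.2,0.2,0.2,0.2,0.2,0.2,0.2,0.2,0.2,0.2]},
)

```text
clock: 11.7
position: [0.5009, 0.2267, 0.1998]
orientation: [-0.325, -3.124, 0.002]
wrist_force: [0.6, 0.0, -3.1]
opening: 0.368
grasp_force: 59.9
```

```bash
python3 - <<'E'
from h import *
s=arm.get_state();print(s['joints'].round(3))
c=cam('wrist');p,d=arm.get_image('wrist');np.savez('pics/w5.npz',p=p,d=d)
q,e=arm.get_image('scene');np.savez('pics/scene5.npz',p=q,d=e)
cv2.imwrite('pics/w5.png',np.hstack([cv2.resize(p,(480,360)),cv2.resize(q[180:340,320:600],(320,183*1))[:183].repeat(1,0) if 0 else cv2.resize(q[150:390,300:590],(320,360))])[...,::-1])
E
```

```text
[ 0.14   0.429 -0.773  1.827  0.347  1.027  0.592]
```

View pics/w5.png

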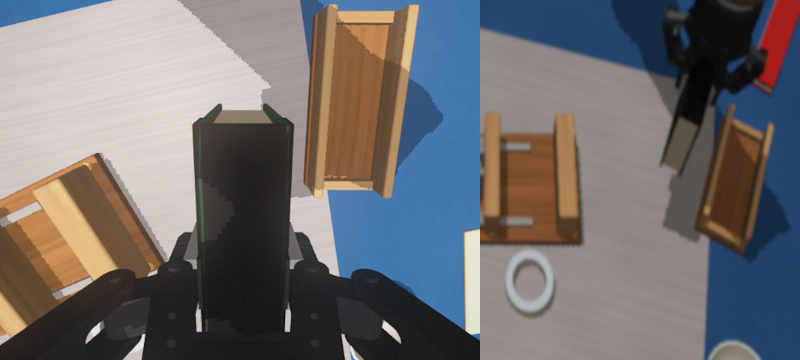

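The stand is fully visible in the wrist view (about (305–420, 5–197) at this scale) and the book hangs square in the fingers at (243,220). I measure both.

```bash
python3 - <<'E'
from h import *
c=cam('wrist');z=np.load('pics/w5.npz');p,d=z['p'],z['d'];h=cv2.cvtColor(p,cv2.COLOR_RGB2HSV)
w=np.uint8((h[...,0]>4)&(h[...,0]<24)&(h[...,1]>80));m,ce,s=blob(w,(400,0,570,270));X=cloud(c,d,m);print(s)
for lo,hi in((.045,.056),(.018,.03),(.005,.018)):
    T=X[(X[:,2]>lo)&(X[:,2]<hi)];print(lo,len(T),np.median(T[:,2]).round(4),cv2.minAreaRect(np.float32(T[:,:2]*1000)))
T=X[X[:,2]>.045];a=np.linalg.svd(T[:,:2]-T[:,:2].mean(0))[2][0] if len(T)<5000 else None
rc=cv2.minAreaRect(np.float32(T[:,:2]*1000))
m,ce,s=blob(h[...,2]<60,(255,160,392,330));Y=cloud(c,d,m);zt=np.median(Y[:,2]);T=Y[abs(Y[:,2]-zt)<.006];print('book',zt,cv2.minAreaRect(np.float32(T[:,:2]*1000)))
z=np.load('pics/scene5.npz');k=cam('scene');h=cv2.cvtColor(z['p'],cv2.COLOR_RGB2HSV)
w=np.uint8((h[...,0]>4)&(h[...,0]<24)&(h[...,1]>80));m,ce,s=blob(w,(490,210,575,325));X=cloud(k,z['d'],m);T=X[(X[:,2]>.045)&(X[:,2]<.058)];print('scene',s,cv2.minAreaRect(np.float32(T[:,:2]*1000)))
st=arm.get_state();print(st['position'],cv2.Rodrigues(np.array(st['orientation']))[0].round(3))
E
```

```text
[  405     6   153   258 31199]
0.045 7688 0.0497 ((473.4656066894531, 340.3225402832031), (76.36824035644531, 169.26544189453125), 77.89900970458984)
0.018 4559 0.024 ((472.72247314453125, 336.4188232421875), (68.72769165039062, 168.9813232421875), 77.78115844726562)
0.005 15317 0.0121 ((472.656005859375, 335.59527587890625), (70.84552764892578, 167.85629272460938), 77.81771850585938)
book 0.2377327094551559 ((463.88665771484375, 233.9721221923828), (33.07886505126953, 45.37894058227539), 78.17391204833984)
scene [ 495  221   70   98 3946] ((474.1436462402344, 342.13623046875), (75.03811645507812, 170.65525817871094), 77.99661254882812)
[0.50117141 0.22646301 0.19995477] [[-0.978  0.207 -0.   ]
 [ 0.207  0.978 -0.001]
 [ 0.    -0.001 -1.   ]]
```

Call:
tcp_steps(
  deltas={"x":[0.012,0.024,0.036,0.045,0.05,0.05,0.05,0.05,0.05,0.05],"y":[0.025,0.05,0.075,0.095,0.106,0.106,0.106,0.106,0.106,0.106],"z":[0,0,0,0,0,0,0.02,0.04,0.055,0.055],"spin":[0,0,0,0,0,0,0,0,0,0],"finger_gap":[0.2,0.2,0.2,0.2,0.2,0.2,0.2,0.2,0.2,0.2]},
)

```text
clock: 13.05
position: [0.4727, 0.3406, 0.1431]
orientation: [-0.326, -3.122, 0.004]
wrist_force: [0.7, 0.2, -1.5]
opening: 0.365
grasp_force: 60.2
```

```bash
python3 - <<'E'
from h import *
s=arm.get_state()
p,d=arm.get_image('scene');q,e=arm.get_image('wrist')
cv2.imwrite('pics/s6.png',np.hstack([cv2.resize(p[180:340,440:600],(400,400)),cv2.resize(q,(400,300))[[*range(300)]+[299]*100]])[...,::-1])
E
```

```text
(no output)
```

View pics/s6.png

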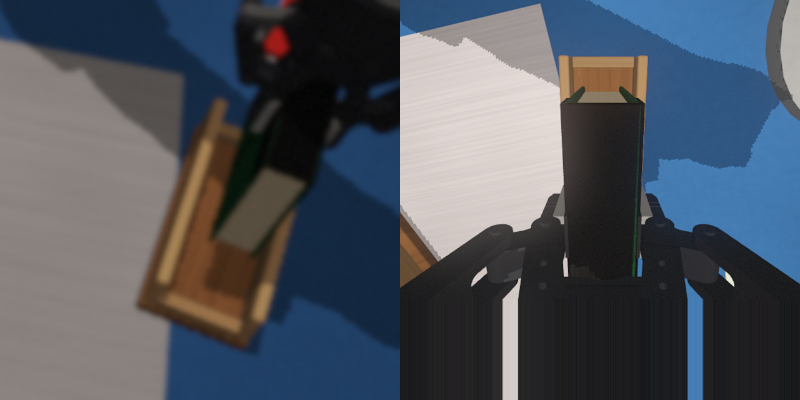

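The book hangs centred and parallel over the bay (wrist view, book (560–645, 100) between the side boards). I lower it gently.

Call:
tcp_steps(
  deltas={"x":[0,0,0,0,0,0,0,0,0,0],"y":[0,0,0,0,0,0,0,0,0,0],"z":[0.012,0.024,0.036,0.046,0.053,0.058,0.061,0.063,0.064,0.064],"spin":[0,0,0,0,0,0,0,0,0,0],"finger_gap":[0.2,0.2,0.2,0.2,0.2,0.2,0.2,0.2,0.2,0.2]},
)

```text
clock: 14.4
position: [0.4738, 0.3419, 0.0814]
orientation: [0.326, 3.124, 0.0]
wrist_force: [-1.1, -0.3, -3.8]
opening: 0.367
grasp_force: 60.2
```

Not yet touching, since the wrist still carries the weight, so I go a few mm lower in fine steps.

Call:
tcp_steps(
  deltas={"x":[0,0,0,0],"y":[0,0,0,0],"z":[0.0007,0.0014,0.002,0.002],"spin":[0,0,0,0],"finger_gap":[0.2,0.2,0.2,0.2]},
)

```text
clock: 14.9
position: [0.4737, 0.3418, 0.0793]
orientation: [-0.326, -3.125, 0.0]
wrist_force: [-0.3, -0.5, -3.0]
opening: 0.372
grasp_force: 60.2
```

```bash
python3 -c "
from workcell import arm
import numpy as np
print(arm.get_state()['wrist_force'])"
```

```text
[-0.27098007 -0.54514658 -3.03297667]
```

Call:
tcp_steps(
  deltas={"x":[0,0,0,0],"y":[0,0,0,0],"z":[0.0007,0.0014,0.002,0.002],"spin":[0,0,0,0],"finger_gap":[0.2,0.2,0.2,0.2]},
)

```text
clock: 15.4
position: [0.4738, 0.342, 0.0791]
orientation: [0.326, 3.124, -0.001]
wrist_force: [-4.7, -3.8, 12.1]
opening: 0.369
grasp_force: 62.1
```

The book is on the floor of the bay. I release it, rise and check.

Call:
tcp_steps(
  deltas={"x":[0,0,0,0,0,0,0,0,0,0],"y":[0,0,0,0,0,0,0,0,0,0],"z":[-0.001,-0.001,-0.001,-0.001,-0.001,-0.02,-0.06,-0.1,-0.14,-0.14],"spin":[0,0,0,0,0,0,0,0,0,0],"finger_gap":[0.2,0.45,0.6,0.75,0.75,0.75,0.75,0.75,0.75,0.75]},
  grip_n=20,
)

```text
clock: 16.65
position: [0.4755, 0.344, 0.2224]
orientation: [0.325, 3.118, 0.008]
wrist_force: [-0.3, -0.4, -0.0]
opening: 0.752
grasp_force: 0.0
```

```bash
python3 - <<'E'
from h import *
c=cam('wrist');p,d=arm.get_image('wrist');q,e=arm.get_image('side')
h=cv2.cvtColor(p,cv2.COLOR_RGB2HSV);X=cloud(c,d,(h[...,2]<60));T=X[(abs(X[:,2]-.117)<.01)&(np.hypot(X[:,0]-.4734,X[:,1]-.3405)<.1)]
print(np.median(T[:,2]),cv2.minAreaRect(np.float32(T[:,:2]*1000)))
cv2.imwrite('pics/f.png',np.hstack([cv2.resize(p,(400,300)),cv2.resize(q[160:350,180:430],(400,300))])[...,::-1])
E
```

```text
0.11685084748091604 ((472.5680847167969, 341.8100891113281), (31.967805862426758, 119.53811645507812), 78.68622589111328)
```

View pics/f.png

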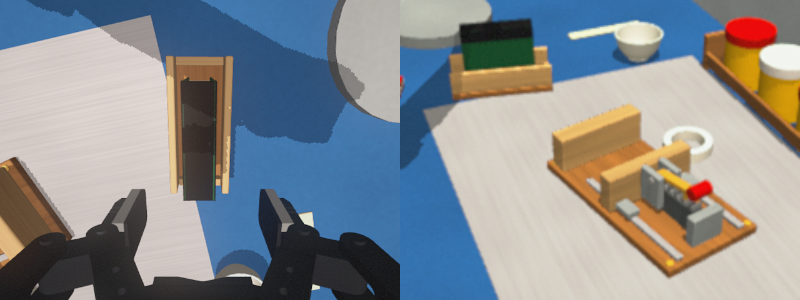

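The book stands upright in the bay, about 1 mm from its middle with its top at 0.117. The bar is back, and the gripper is clear of everything.

Call:
tcp_steps(
  deltas={"x":[0,0],"y":[0,0],"z":[0,0],"spin":[0,0],"finger_gap":[0.75,0.75]},
)

```text
clock: 17.0
position: [0.4732, 0.3414, 0.2163]
orientation: [-0.325, -3.123, 0.002]
wrist_force: [0.4, 0.1, -0.0]
opening: 0.752
grasp_force: 0.0
```

```bash
python3 -c "
from workcell import arm
print(arm.close_job())"
```

```text
the job is handed in; nothing more can be done
None
```

The book stands spine up on the floor of the drying stand's bay, about 1–2 mm from its middle and within 1° of parallel; the clamp bar was left back about 58 mm, and I handed the job in at 17 s (no verdict was returned).

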